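# Seat the sawn dies of a crown-and-bridge model along the arch

## Robot

A 7-joint arm with a two-finger parallel gripper is mounted at the origin on a cart in front of the work surface, level with it; the furniture and walls round the work are solid. World frame = base frame: x ahead of the robot, y to its left, z up, the work surface at z = 0. Lengths are in m, angles in rad, forces in N, time in s.
With the tool pointing down it reaches from about 0.4 to 0.875 m from the base axis. Payload 19.3 kg.
Tool frame: the origin (TCP) lies at the very end of the fingers, on their centre line; the grasp point (between the pads) lies bot.pinch_z behind it (bot.pinch_z is the distance from the TCP to the grasp point, in m); z points along the fingers, y is the line along which they close (so a half turn about z gives the same grasp; the last joint's range is limited). The gripper opens to 85 mm and grips with 20 to 120 N. Pads are 22 mm wide; open, the fingers measure 114 mm over their backs; the gripper's body (76 mm by 85 mm) begins 54 mm behind the grasp point. The pads swing forward as they close: fully open they stand 13 mm farther back than shut.
Start: joints at [1.257, 0.521, -0.036, 1.599, 0.021, 1.021, -0.113], TCP at [0.151, -0.607, 0.231] pointing down, gripper open.
Joint ranges: [-2.91, 2.91], [-0.3, 2.13], [-1.5, 1.42], [0.17, 2.43], [-1.26, 4.41], [0.16, 1.93], [-2.52, 2.52]. Speed limits (rad/s): [1.89, 1.89, 2.39, 2.39, 3.01, 3.01, 3.01].

## Interface

Orientations are given as [roll, pitch, yaw] about the fixed x, y, z axes, in that order (R = Rz(yaw) Ry(pitch) Rx(roll)).
In Python, from workcell import bot, grab_frame, ticket gives the robot as it stands.
- The arm moves only by the tool arm_command, never from a script. Its argument "commands" is a list of rows, each a list of 3 entries, a list of its own where there are three numbers: the shift along the world's x, y, z in mm, then the turn about the world's z in rad, then the gripper command: -1 is fully open, 1 is shut, values between are in proportion. In form: [[[tx, ty, tz], roll, fingers], ...]. A call has 1 to 20 rows; each row shifts and turns the commanded pose from where the row before left it; what a row does not reach is not made up. A row lasts 1/10 s, in which the tool goes at most 50 mm and 8.59 degrees, less where a joint would pass 70% of its speed; a pose out of reach is approached as far as the arm can. A call with a gripper value outside its range is refused whole. The fingers move at their own pace and stop on an object; "newtons" is the grip in N (left out, the last holds). Time passes only in rows, so rows that do not move let the fingers close. It gives the time, the measured TCP pose, the force, the opening and the grip force at its end, in the units of the state.
- bot.observe(): the state, without advancing time (a new reading comes with each control period).
- grab_frame(name): name is "scene" or "top"; returns a dict with "image" (420x560x3 uint8, red, green, blue), "vertical_fov" (degrees; the focal length in pixels is half the picture's height over the tangent of half this angle, whatever the lens; pixels are square), "cx", "cy" (the principal point, pixels), "R" (3x3) and "t" (3): a world point X has camera coordinates R X + t. Camera axes: x right, y down, z forward; pixel columns grow to the right and rows downward; lengths in m; the calibration is good to about 2 mm. A picture is of the moment at which its call begins. There is no depth.
- ticket.job_done(): hands the job in; it is judged then, once.
The state is a dict: "clock": time; "qpos": joint angles; "qd": joint speeds; "joint_efforts": joint torques, N m; "position": TCP position; "tool_rot": TCP orientation; "force": force on the tool from outside, world axes, zero at the start; "moment": the same for the moment, N m; "grip_width": finger opening in m; "finger_force": force on a finger pad.
Only numpy, scipy, OpenCV 4.12 (cv2) and the standard library are available. Lean on these libraries where they do the work, as an engineer would, in place of code of your own. Each camera call takes 0.05 s, during which the arm holds its last target. There are 200 camera calls.

## Task

The five sections of the sawn stone dental model have ridden up on their dowel pins. With the fingers shut and pointing straight down, run the fingertips once round the horseshoe of teeth from either end to the other, touching every section in turn over its middle and pressing it gently down until it is fully home in the base; stay within about 2 cm above the teeth from the first section to the last. Pinch or lift nothing, leave the model standing flat where it is and the things around it undisturbed, and finish with the hand clear.

Things in the scene. Friction and masses are not known exactly. Their poses are not given: they have to be found in the camera images.
- model: the sawn model: a white D-shaped plaster base 14 mm thick, 65 mm (x, -40 to +25) by 81 mm (y), loose on the counter, 0.45 kg, carrying a yellow stone arch of 14 teeth sawn into five sections, sec_1 to sec_5 in turn along a horseshoe, middles 22 to 25 mm apart, 1 mm saw cuts between. Origin on the counter under the base; x points from the front teeth to the open heel of the arch, z up
- sec_1 (a joint): how far section 1 (the two molars at the heel on the model's +y side; 19.8 mm along the arch, 12 to 16 mm across) stands up out of the base, m: 0 = fully home, up to 0.009. Its brass dowel pins slide straight up and down in the base with about 2.5 N of friction; no spring, it stays where it is left
- sec_1_top (a point): the middle of section 1 at the level of its tooth tips, moving with it; when home it is at x +9.4, y +26.0, z 32.4 mm in the model's frame (all tooth tips level at 32.4 mm above the counter)
- sec_2 (a joint): how far section 2 (a canine and two premolars, +y side; 21.8 mm along the arch, 12 to 16 mm across) stands up out of the base, m: 0 = fully home, up to 0.009. Its brass dowel pins slide straight up and down in the base with about 2.5 N of friction; no spring, it stays where it is left
- sec_2_top (a point): the middle of section 2 at the level of its tooth tips, moving with it; when home it is at x -11.1, y +18.6, z 32.4 mm in the model's frame (all tooth tips level at 32.4 mm above the counter)
- sec_3 (a joint): how far section 3 (the four front teeth; 28.4 mm along the arch, 12 to 16 mm across) stands up out of the base, m: 0 = fully home, up to 0.009. Its brass dowel pins slide straight up and down in the base with about 2.5 N of friction; no spring, it stays where it is left
- sec_3_top (a point): the middle of section 3 at the level of its tooth tips, moving with it; when home it is at x -27.0, y +0.0, z 32.4 mm in the model's frame (all tooth tips level at 32.4 mm above the counter)
- sec_4 (a joint): how far section 4 (a canine and two premolars, -y side; one premolar is ground down to a short stump; 21.8 mm along the arch, 12 to 16 mm across) stands up out of the base, m: 0 = fully home, up to 0.009. Its brass dowel pins slide straight up and down in the base with about 2.5 N of friction; no spring, it stays where it is left
- sec_4_top (a point): the middle of section 4 at the level of its tooth tips, moving with it; when home it is at x -11.1, y -18.6, z 32.4 mm in the model's frame (all tooth tips level at 32.4 mm above the counter)
- sec_5 (a joint): how far section 5 (the two molars at the heel on the model's -y side; 19.8 mm along the arch, 12 to 16 mm across) stands up out of the base, m: 0 = fully home, up to 0.009. Its brass dowel pins slide straight up and down in the base with about 2.5 N of friction; no spring, it stays where it is left
- sec_5_top (a point): the middle of section 5 at the level of its tooth tips, moving with it; when home it is at x +9.4, y -26.0, z 32.4 mm in the model's frame (all tooth tips level at 32.4 mm above the counter)
- opposing_cast: one-piece white plaster arch model, 50 x 61 x 31 mm, about 11 cm to one side of the sawn model; a bystander; origin at the centre of its underside
- wax_jar: round jar with a black screw lid, 42 mm across, 36 mm high, on the other side of the sawn model; a bystander; origin at the centre of its underside
- tweezers: steel tweezers lying flat, 14 x 130 x 9 mm, long along their y, in front of the sawn model's front teeth; a bystander; origin at the centre of its underside
- plaster_spatula: spatula with a wooden handle lying flat, 204 mm long along its y, to the left; a bystander; origin at the centre of its underside
- bur_stand: round stand 64 mm across and 63 mm high full of small burs, at the back; a bystander; origin at the centre of its underside
- dappen_dish: small glass dish 33 mm across and 27 mm high, at the back; a bystander; origin at the centre of its underside
Mind the look-alikes: they are no part of the job. What is shaped like the model but pink or purple is not meant.

How it is judged:
By the outcome, as a careful person would: the job done as asked, in the order asked, and still so for the second after the job is handed in, with the robot touching nothing.
It also fails if it takes over 51 s, if anything falls off the work surface, if the arm or the gripper's body presses on something with over 40 N, if the wrist force passes 120 N, or if a joint passes its speed limit or range.

## Working session

There is one attempt and no reset: what is moved stays moved. The work goes in short steps, Python scripts to look and compute and a tool call to move; the robot and the scene stay as the last step left them, time stands still between calls to the robot, and variables do not carry over. Pictures are saved under pics/ and viewed, at most 10 in all, crops included, and the job is handed in when it is done.

Besides the shell and the picture viewer there is one more tool, called after ">>>" by a JSON object that holds its "op" and its "data", one argument or row to a line. arm_command: Moves the arm, as the interface text tells. Its arguments: {"type":"object","properties":{"commands":{"type":"array"},"newtons":{"type":"number"}},"required":["commands"]}

```bash
mkdir -p pics; python3 - <<'E'
from workcell import bot, grab_frame
import cv2,pickle
for n in("scene","top"):
    f=grab_frame(n); pickle.dump(f,open(n+".pkl","wb")); cv2.imwrite(f"pics/{n}0.png",f["image"][:,:,::-1])
    print(n,f["vertical_fov"],f["cx"],f["cy"],(-f["R"].T@f["t"]).round(3), f["R"].round(2).tolist())
o=bot.observe();print(o["clock"],o["position"],o["tool_rot"],o["grip_width"],bot.pinch_z)
E
```

```text
scene 45.84865585788475 282.09991910546495 210.65664605159023 [ 0.044 -0.422  0.544] [[0.73, -0.68, 0.02], [-0.35, -0.4, -0.85], [0.59, 0.61, -0.53]]
top 47.581794678074374 274.75834553814803 203.64119779998177 [0.381 0.137 0.912] [[0.09, -1.0, 0.0], [-0.97, -0.09, -0.23], [0.23, 0.02, -0.97]]
0.1 [ 0.15074437 -0.60624431  0.23080788] [-3.14059065e+00  7.30607617e-05  2.43722851e-01] 0.08516246579970811 0.0187
```

View pics/scene0.png

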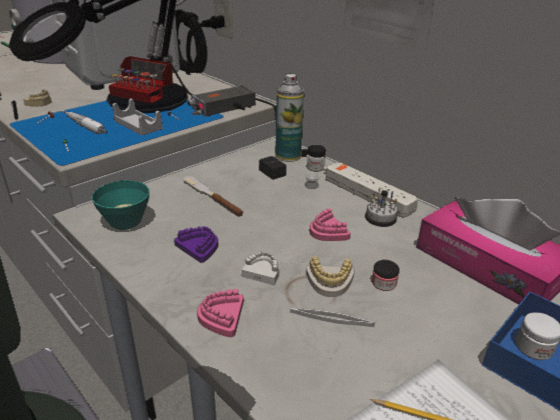

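View pics/top0.png

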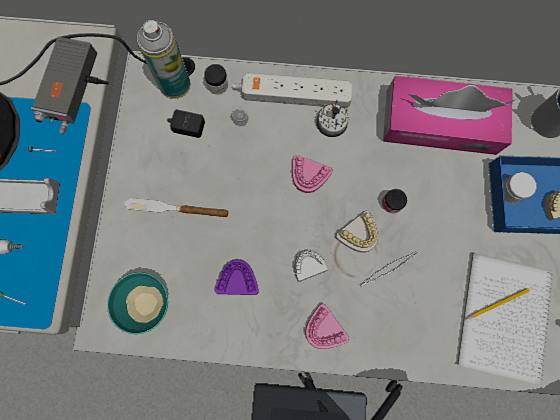

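Scene: the sawn model (yellow teeth, white base) is near (330,272); top: near (358,232). The jar is at top (395,200), the opposing cast at (310,265) and the tweezers at (388,268).

```bash
cat >h.py <<'E'
import numpy as np,cv2,pickle
def ray(f,uv,z):
    uv=np.atleast_2d(uv).astype(float); F=f["image"].shape[0]/2/np.tan(np.radians(f["vertical_fov"]/2))
    d=np.c_[(uv[:,0]-f["cx"])/F,(uv[:,1]-f["cy"])/F,np.ones(len(uv))]@f["R"]; c=-f["R"].T@f["t"]
    return c+d*((z-c[2])/d[:,2])[:,None]
def proj(f,X):
    F=f["image"].shape[0]/2/np.tan(np.radians(f["vertical_fov"]/2)); p=np.atleast_2d(X)@f["R"].T+f["t"]
    return np.c_[p[:,0]/p[:,2]*F+f["cx"],p[:,1]/p[:,2]*F+f["cy"]]
E
python3 - <<'E'
from h import *
out=[]
for n,(x,y) in (("scene",(290,240)),("top",(320,197))):
    f=pickle.load(open(n+".pkl","rb")); c=f["image"][y:y+70,x:x+80]
    out.append(cv2.resize(c,None,fx=5,fy=5,interpolation=cv2.INTER_CUBIC))
    hsv=cv2.cvtColor(c,cv2.COLOR_RGB2HSV)
    m=((hsv[...,0]>12)&(hsv[...,0]<32)&(hsv[...,1]>75)&(hsv[...,2]>80)).astype(np.uint8)
    k,l,s,_=cv2.connectedComponentsWithStats(m); i=1+s[1:,4].argmax(); v,u=np.nonzero(l==i)
    print(n,s[i],len(u))
    P=ray(f,np.c_[u+x,v+y],.036)[:,:2]; r=cv2.minAreaRect((P*1e3).astype(np.float32)); print(r,P.mean(0)); 
    o2=out[-1].copy(); mm=cv2.resize((l==i).astype(np.uint8),None,fx=5,fy=5,interpolation=0)
    cs,_=cv2.findContours(mm,0,1); cv2.drawContours(o2,cs,-1,(0,0,255),1); out[-1]=np.vstack([o2[:300]]) if 0 else o2
cv2.imwrite("pics/crop.png",np.hstack(out)[:,:,::-1])
E
```

```text
scene [ 20  16  42  29 553] 553
((540.150390625, -21.598129272460938), (69.34150695800781, 67.77455139160156), 40.511802673339844) [ 0.53735341 -0.02505578]
top [ 21  16  36  35 388] 388
((546.910888671875, -15.659294128417969), (51.33904266357422, 67.29057312011719), 44.52328872680664) [ 0.54601656 -0.01504016]
```

View pics/crop.png

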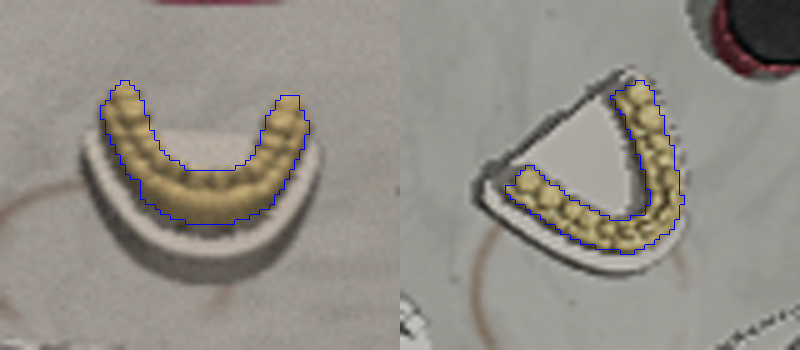

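The crops show the arch clearly. In the top crop the heel corners of the base are near (632,73) and (482,190), and the front curve is near (672,255).

```bash
cat >pose.py <<'E'
from h import *
S=np.array([[9.4,26],[-11.1,18.6],[-27,0],[-11.1,-18.6],[9.4,-26]])
f=pickle.load(open("top.pkl","rb"))
px=lambda a:np.array([[320+(u-400)/5,197+v/5] for u,v in a])-.4
C=ray(f,px([(632,73),(482,190),(672,255)]),.014)[:,:2]*1e3
print("base corners",C.round(1),np.linalg.norm(C[0]-C[1]))
d=C[1]-C[0];yaw=np.arctan2(d[1],d[0])-np.pi/2
ex=np.array([np.cos(yaw),np.sin(yaw)]);ey=np.array([-ex[1],ex[0]])
o=(C[0]+C[1])/2-25*ex
print("base yaw",np.degrees(yaw),"o",o,"front",(C[2]-o)@ex,(C[2]-o)@ey)
c=np.array([546.9,-15.7]); print("arch rect centre in model",(c-o)@ex,(c-o)@ey)
W=o+S[:,:1]*ex+S[:,1:]*ey; print(W.round(1))
im=f["image"][197:267,320:400];im=cv2.resize(im,None,fx=7,fy=7,interpolation=cv2.INTER_CUBIC)
g=pickle.load(open("scene.pkl","rb"));im2=cv2.resize(g["image"][240:310,290:370],None,fx=7,fy=7,interpolation=cv2.INTER_CUBIC)
B=o+np.array([[25,40],[25,-40],[-40,0]])@np.array([ex,ey])
for F,I,x,y in((f,im,320,197),(g,im2,290,240)):
  for Q,z,col in((W,36,(255,0,0)),(B,14,(0,0,255))):
    for p in proj(F,np.c_[Q,np.full(len(Q),z)]/1e3): cv2.circle(I,tuple(int(q) for q in ((p-[x,y])+.5)*7),3,col,-1)
cv2.imwrite("pics/ov.png",cv2.resize(np.hstack([im2,im]),(800,350))[:,:,::-1])
E
python3 pose.py
```

```text
base corners [[594.7 -23.6]
 [543.9  31.4]
 [525.4 -41.9]] 74.94252942983573
base yaw 42.76139137033892 o [550.93688789 -13.08660172] front -38.34064698468307 -3.8121209702509646
arch rect centre in model -4.738190993863284 0.8221073721612984
[[540.2  12.4]
 [530.2  -7. ]
 [531.1 -31.4]
 [555.4 -34.3]
 [575.5 -25.8]]
```

View pics/ov.png

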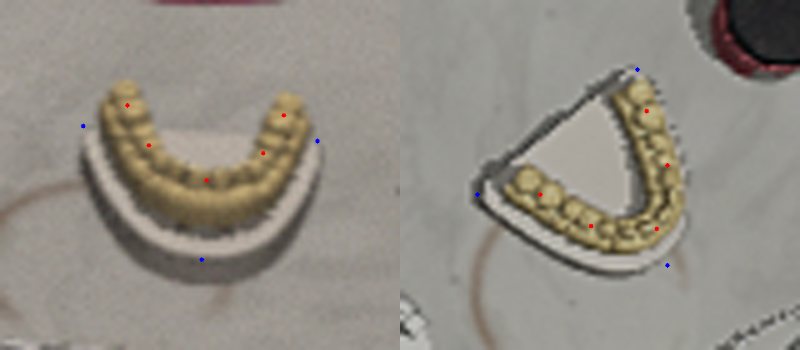

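The overlay points fit the teeth and base in both views: scene dots run along the tooth tips, and the front dot is at crop (206,180). Pose accepted; moving over section 1.

>>> {"op": "arm_command", "data": {
  "commands": [
    [[24.3,38.6,0],0.048,1],
    [[24.3,38.6,0],0.048,1],
    [[24.3,38.6,0],0.048,1],
    [[24.3,38.6,0],0.048,1],
    [[24.3,38.6,0],0.048,1],
    [[24.3,38.6,0],0.048,1],
    [[24.3,38.6,0],0.048,1],
    [[24.3,38.6,0],0.048,1],
    [[24.3,38.6,0],0.048,1],
    [[24.3,38.6,0],0.048,1],
    [[24.3,38.6,0],0.048,1],
    [[24.3,38.6,0],0.048,1],
    [[24.3,38.6,0],0.048,1],
    [[24.3,38.6,0],0.048,1],
    [[24.3,38.6,0],0.048,1],
    [[24.3,38.6,0],0.048,1],
    [[0,0,-35],0,1],
    [[0,0,-35],0,1],
    [[0,0,-35],0,1],
    [[0,0,-35],0,1]
  ]
}}

```text
clock: 2.1
position: [0.5394, 0.0111, 0.0898]
tool_rot: [-3.141, 0.0, 1.012]
force: [1.0, 0.6, -1.0]
grip_width: 0.0002
finger_force: 0.0
```

```bash
python3 - <<'E'
from workcell import grab_frame,bot
from h import *
o=[]
for n,x,y in(("scene",270,210),("top",310,180)):
    I=grab_frame(n)["image"][y:y+100,x:x+100]; o.append(cv2.resize(I,(400,400),interpolation=cv2.INTER_CUBIC))
cv2.imwrite("pics/hov.png",np.hstack(o)[:,:,::-1])
s=bot.observe();print(s["qpos"],s["force"],s["position"])
E
```

```text
[ 0.15372572  0.61374693 -0.38936285  1.92511418  0.35510918  0.67669554
 -1.01139338] [-1.50561794 -0.46618003  0.83995413] [0.53719957 0.01097991 0.08771933]
```

View pics/hov.png

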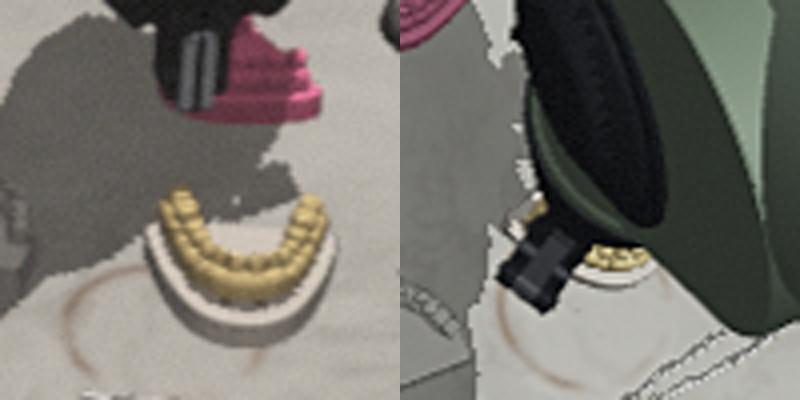

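Fingers are shut and hovering above section 1 (left heel in the scene view). I'll correct the small offset and descend.

>>> {"op": "arm_command", "data": {
  "commands": [
    [[2,1,-20],0,1],
    [[0,0,-18],0,1],
    [[0,0,0],0,1],
    [[0,0,0],0,1]
  ]
}}

```text
clock: 2.6
position: [0.5422, 0.0121, 0.0547]
tool_rot: [3.141, -0.0, 1.012]
force: [-0.0, 0.2, 0.5]
grip_width: 0.0002
finger_force: 0.0
```

```bash
cat >o.py <<'E'
from workcell import bot
s=bot.observe();print(s["clock"],s["position"].round(4),s["force"].round(1))
E
python3 o.py
```

```text
2.6 [0.5422 0.0121 0.0547] [-0.   0.2  0.5]
```

>>> {"op": "arm_command", "data": {
  "commands": [
    [[-1,0,-4],0,1],
    [[0,0,-4],0,1],
    [[0,0,-2],0,1],
    [[0,0,0],0,1],
    [[0,0,0],0,1]
  ]
}}

```text
clock: 3.1
position: [0.5407, 0.0121, 0.0434]
tool_rot: [-3.142, -0.0, 1.012]
force: [0.5, 0.8, -0.6]
grip_width: 0.0001
finger_force: 0.0
```

Commanded z is about 43; pressing in small steps.

>>> {"op": "arm_command", "data": {
  "commands": [
    [[0,0,-2],0,1],
    [[0,0,-2],0,1],
    [[0,0,-2],0,1],
    [[0,0,-2],0,1],
    [[0,0,0],0,1]
  ]
}}

```text
clock: 3.6
position: [0.5406, 0.0121, 0.035]
tool_rot: [-3.141, 0.0, 1.012]
force: [0.1, -0.0, -0.1]
grip_width: 0.0003
finger_force: 0.0
```

>>> {"op": "arm_command", "data": {
  "commands": [
    [[0,0,-1],0,1],
    [[0,0,-1],0,1],
    [[0,0,-0.5],0,1],
    [[0,0,0],0,1]
  ]
}}

```text
clock: 4.0
position: [0.5406, 0.0121, 0.0328]
tool_rot: [-3.142, -0.0, 1.012]
force: [-0.3, -0.4, 2.8]
grip_width: -0.0001
finger_force: 1.4
```

>>> {"op": "arm_command", "data": {
  "commands": [
    [[0,0,-0.5],0,1],
    [[0,0,-0.5],0,1],
    [[0,0,-0.5],0,1],
    [[0,0,0],0,1]
  ]
}}

```text
clock: 4.4
position: [0.5408, 0.0123, 0.0319]
tool_rot: [3.141, -0.0, 1.012]
force: [-5.3, 0.5, 19.7]
grip_width: 0.0
finger_force: 9.8
```

Section 1 is home at 19.7 N. Lift slightly, move to section 2.

>>> {"op": "arm_command", "data": {
  "commands": [
    [[0,0,7],0,1],
    [[0,0,7],0,1],
    [[-3.5,-6,0],0.14,1],
    [[-3.5,-7,0],0.14,1],
    [[-3.5,-6,0],0.14,1],
    [[0,0,0],0,1],
    [[0,0,-2],0,1],
    [[0,0,-1.5],0,1],
    [[0,0,0],0,1]
  ]
}}

```text
clock: 5.3
position: [0.5302, -0.0065, 0.0416]
tool_rot: [-3.141, 0.0, 1.43]
force: [-0.6, -0.1, -0.4]
grip_width: -0.0003
finger_force: 0.0
```

>>> {"op": "arm_command", "data": {
  "commands": [
    [[0,0,-2],0,1],
    [[0,0,-1.5],0,1],
    [[0,0,-1.5],0,1],
    [[0,0,0],0,1]
  ]
}}

```text
clock: 5.7
position: [0.53, -0.0069, 0.0366]
tool_rot: [-3.141, 0.0, 1.432]
force: [0.5, -0.3, 0.4]
grip_width: 0.0
finger_force: 0.0
```

>>> {"op": "arm_command", "data": {
  "commands": [
    [[0,0,-1.5],0,1],
    [[0,0,-1.5],0,1],
    [[0,0,-1],0,1],
    [[0,0,0],0,1]
  ]
}}

```text
clock: 6.1
position: [0.5302, -0.0069, 0.0327]
tool_rot: [3.142, -0.0, 1.432]
force: [0.8, 1.0, 0.7]
grip_width: -0.0
finger_force: 0.2
```

>>> {"op": "arm_command", "data": {
  "commands": [
    [[0,0,-0.5],0,1],
    [[0,0,-0.5],0,1],
    [[0,0,0],0,1]
  ]
}}

```text
clock: 6.4
position: [0.5303, -0.0069, 0.0321]
tool_rot: [3.141, 0.0, 1.432]
force: [-2.0, 0.4, 9.2]
grip_width: 0.0002
finger_force: 4.8
```

>>> {"op": "arm_command", "data": {
  "commands": [
    [[0,0,-0.4],0,1],
    [[0,0,0],0,1]
  ]
}}

```text
clock: 6.6
position: [0.5303, -0.0069, 0.0319]
tool_rot: [3.141, 0.0, 1.432]
force: [-4.7, -0.1, 15.1]
grip_width: -0.0001
finger_force: 7.5
```

```bash
python3 - <<'E'
from workcell import grab_frame
from h import *
o=[]
for n,x,y in(("scene",280,230),("top",310,180)):
    I=grab_frame(n)["image"][y:y+80,x:x+80]; o.append(cv2.resize(I,(400,400),interpolation=cv2.INTER_CUBIC))
cv2.imwrite("pics/s2.png",np.hstack(o)[:,:,::-1])
E
```

```text
(no output)
```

View pics/s2.png

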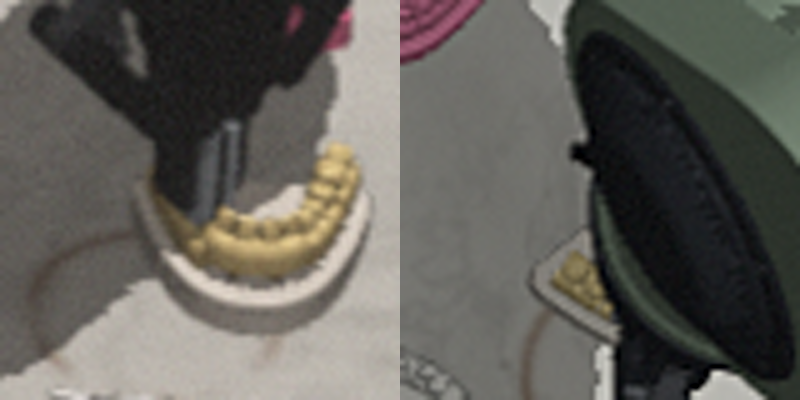

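Fingertips sit on section 2, with the canine just visible beside them at crop (205,245); it is home at 15 N. On to section 3.

>>> {"op": "arm_command", "data": {
  "commands": [
    [[0,0,7],0,1],
    [[0,0,7],0,1],
    [[0.2,-4.1,0],0.148,1],
    [[0.2,-4.1,0],0.148,1],
    [[0.2,-4.1,0],0.148,1],
    [[0.2,-4.1,0],0.148,1],
    [[0.2,-4.1,0],0.148,1],
    [[0,-4,0],0.148,1],
    [[0,0,0],0,1],
    [[0,0,-2],0,1],
    [[0,0,-2],0,1],
    [[0,0,0],0,1]
  ]
}}

```text
clock: 7.9
position: [0.531, -0.0311, 0.0412]
tool_rot: [-3.141, -0.0, 2.318]
force: [-0.0, -0.8, 0.4]
grip_width: 0.0001
finger_force: 0.0
```

>>> {"op": "arm_command", "data": {
  "commands": [
    [[0,0,-1.5],0,1],
    [[0,0,-1.5],0,1],
    [[0,0,0],0,1]
  ]
}}

```text
clock: 8.2
position: [0.5312, -0.0312, 0.0383]
tool_rot: [3.141, 0.0, 2.32]
force: [0.8, -0.1, 0.6]
grip_width: -0.0003
finger_force: 0.2
```

>>> {"op": "arm_command", "data": {
  "commands": [
    [[0,0,-1.5],0,1],
    [[0,0,-1.5],0,1],
    [[0,0,0],0,1]
  ]
}}

```text
clock: 8.5
position: [0.5312, -0.0313, 0.0352]
tool_rot: [3.141, -0.0, 2.32]
force: [1.0, 1.3, 0.4]
grip_width: -0.0001
finger_force: 0.3
```

>>> {"op": "arm_command", "data": {
  "commands": [
    [[0,0,-1.5],0,1],
    [[0,0,-1],0,1],
    [[0,0,-0.5],0,1],
    [[0,0,0],0,1]
  ]
}}

```text
clock: 8.9
position: [0.5312, -0.0314, 0.0324]
tool_rot: [3.142, -0.0, 2.32]
force: [-1.0, 1.2, 2.8]
grip_width: 0.0002
finger_force: 1.0
```

>>> {"op": "arm_command", "data": {
  "commands": [
    [[0,0,-0.4],0,1],
    [[0,0,-0.4],0,1],
    [[0,0,0],0,1]
  ]
}}

```text
clock: 9.2
position: [0.5313, -0.0314, 0.032]
tool_rot: [3.142, 0.0, 2.32]
force: [-3.1, 1.2, 12.3]
grip_width: -0.0002
finger_force: 5.9
```

Section 3 is home. Section 4 next.

>>> {"op": "arm_command", "data": {
  "commands": [
    [[0,0,7],0,1],
    [[0,0,7],0,1],
    [[4,-0.5,0],0.146,1],
    [[4,-0.5,0],0.146,1],
    [[4,-0.5,0],0.146,1],
    [[4,-0.5,0],0.146,1],
    [[4,-0.5,0],0.146,1],
    [[4.1,-0.5,0],0.146,1],
    [[0,0,0],0,1],
    [[0,0,-2],0,1],
    [[0,0,-2],0,1],
    [[0,0,0],0,1]
  ]
}}

```text
clock: 10.4
position: [0.555, -0.0344, 0.0414]
tool_rot: [-3.141, -0.0, -3.089]
force: [0.1, -0.2, 0.9]
grip_width: 0.0002
finger_force: 0.0
```

>>> {"op": "arm_command", "data": {
  "commands": [
    [[0,0,-1.5],0,1],
    [[0,0,-1.5],0,1],
    [[0,0,0],0,1]
  ]
}}

```text
clock: 10.7
position: [0.5551, -0.0344, 0.0384]
tool_rot: [-3.142, -0.0, -3.088]
force: [-0.2, -0.0, 0.1]
grip_width: -0.0003
finger_force: 0.0
```

>>> {"op": "arm_command", "data": {
  "commands": [
    [[0,0,-1.5],0,1],
    [[0,0,-1.5],0,1],
    [[0,0,0],0,1]
  ]
}}

```text
clock: 11.0
position: [0.5553, -0.0344, 0.0355]
tool_rot: [3.142, 0.0, -3.088]
force: [1.2, 0.3, 0.5]
grip_width: 0.0002
finger_force: 0.6
```

>>> {"op": "arm_command", "data": {
  "commands": [
    [[0,0,-1.5],0,1],
    [[0,0,-0.8],0,1],
    [[0,0,-0.4],0,1],
    [[0,0,0],0,1]
  ]
}}

```text
clock: 11.4
position: [0.5553, -0.0344, 0.0329]
tool_rot: [3.142, 0.0, -3.087]
force: [0.1, 0.2, 1.5]
grip_width: -0.0002
finger_force: 0.8
```

>>> {"op": "arm_command", "data": {
  "commands": [
    [[0,0,-0.5],0,1],
    [[0,0,-0.5],0,1],
    [[0,0,0],0,1]
  ]
}}

```text
clock: 11.7
position: [0.5553, -0.0344, 0.032]
tool_rot: [-3.141, 0.0, -3.087]
force: [-1.2, -0.3, 5.8]
grip_width: -0.0001
finger_force: 2.9
```

>>> {"op": "arm_command", "data": {
  "commands": [
    [[0,0,-0.3],0,1],
    [[0,0,0],0,1]
  ]
}}

```text
clock: 11.9
position: [0.5554, -0.0344, 0.0318]
tool_rot: [-3.141, 0.0, -3.087]
force: [-2.1, 0.2, 9.0]
grip_width: -0.0003
finger_force: 4.2
```

>>> {"op": "arm_command", "data": {
  "commands": [
    [[0,0,-0.4],0,1],
    [[0,0,0],0,1]
  ]
}}

```text
clock: 12.1
position: [0.5555, -0.0344, 0.0317]
tool_rot: [-3.141, 0.001, -3.087]
force: [-3.2, -1.6, 12.5]
grip_width: -0.0002
finger_force: 6.2
```

>>> {"op": "arm_command", "data": {
  "commands": [
    [[0,0,7],0,1],
    [[0,0,7],0,1],
    [[5,2,0],0.11,1],
    [[5,2,0],0.11,1],
    [[5,2.3,0],0.11,1],
    [[5,2.3,0],0.1,1],
    [[0,0,0],0,1],
    [[0,0,-2],0,1],
    [[0,0,-2],0,1],
    [[0,0,0],0,1]
  ]
}}

```text
clock: 13.1
position: [0.5749, -0.026, 0.041]
tool_rot: [-3.141, -0.001, -2.659]
force: [0.1, -0.8, -0.6]
grip_width: -0.0001
finger_force: 0.0
```

>>> {"op": "arm_command", "data": {
  "commands": [
    [[0,0,-1.5],0,1],
    [[0,0,-1.5],0,1],
    [[0,0,0],0,1]
  ]
}}

```text
clock: 13.4
position: [0.5752, -0.0258, 0.0381]
tool_rot: [-3.142, -0.0, -2.658]
force: [0.2, -0.1, -0.2]
grip_width: -0.0
finger_force: 0.0
```

>>> {"op": "arm_command", "data": {
  "commands": [
    [[0,0,-1.5],0,1],
    [[0,0,-1.5],0,1],
    [[0,0,0],0,1]
  ]
}}

```text
clock: 13.7
position: [0.5752, -0.0258, 0.035]
tool_rot: [3.142, -0.0, -2.657]
force: [0.7, -0.7, 0.0]
grip_width: -0.0001
finger_force: 0.0
```

>>> {"op": "arm_command", "data": {
  "commands": [
    [[0,0,-1.5],0,1],
    [[0,0,-0.8],0,1],
    [[0,0,-0.4],0,1],
    [[0,0,0],0,1]
  ]
}}

```text
clock: 14.1
position: [0.5753, -0.0258, 0.0325]
tool_rot: [-3.142, 0.0, -2.657]
force: [-0.3, 0.3, 2.1]
grip_width: -0.0004
finger_force: 1.0
```

>>> {"op": "arm_command", "data": {
  "commands": [
    [[0,0,-0.5],0,1],
    [[0,0,-0.5],0,1],
    [[0,0,-0.3],0,1],
    [[0,0,0],0,1]
  ]
}}

```text
clock: 14.5
position: [0.5756, -0.0258, 0.032]
tool_rot: [-3.141, 0.0, -2.657]
force: [-4.3, -1.9, 17.2]
grip_width: -0.0003
finger_force: 8.5
```

Section 5 is home. Retreat straight up, then back toward the start side for a check.

>>> {"op": "arm_command", "data": {
  "commands": [
    [[0,0,10],0,1],
    [[0,0,25],0,1],
    [[0,0,40],0,1],
    [[0,0,40],0,1],
    [[0,0,40],0,1],
    [[0,0,40],0,1],
    [[-25,-38,0],0,1],
    [[-25,-38,0],0,1],
    [[-25,-38,0],0,1],
    [[-25,-38,0],0,1],
    [[-25,-38,0],0,1],
    [[-25,-38,0],0,1],
    [[0,0,0],0,1],
    [[0,0,0],0,1]
  ]
}}

```text
clock: 15.9
position: [0.4247, -0.2545, 0.2263]
tool_rot: [3.142, -0.0, -2.66]
force: [-0.3, 0.7, 0.4]
grip_width: -0.0002
finger_force: 0.0
```

```bash
python3 - <<'E'
from workcell import grab_frame
from h import *
o=[]
for n,x,y in(("scene",290,240),("top",320,197)):
    a=pickle.load(open(n+".pkl","rb"))["image"];b=grab_frame(n)["image"]
    o.append(np.vstack([cv2.resize(I[y:y+60,x:x+80],(400,300),interpolation=cv2.INTER_CUBIC) for I in(a,b)]))
cv2.imwrite("pics/end.png",np.hstack(o)[:,:,::-1])
E
```

```text
(no output)
```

View pics/end.png

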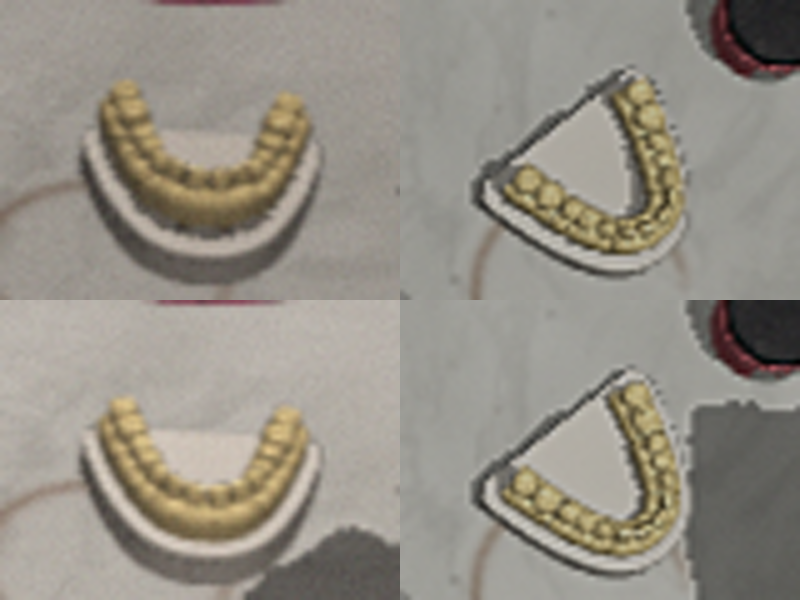

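Before and after: the base has not moved and the whole arch has dropped level onto it (left heel tip from v 80 to 97 in the scene crop, and the front gap is gone). The hand is clear.

```bash
python3 -c "
from workcell import ticket;print(ticket.job_done())"
```

```text
the job is handed in; nothing more can be done
None
```

I pressed all five sections home, in order from section 1 to section 5 (12–20 N each). The final pictures show the arch level, the base where it was and the hand clear, and the job was handed in at about 16 s of the 51 s allowed; the hand-in returned no verdict.

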